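# Seal the tea caddy and lift off its outer lid

### The arm

A 6-joint arm with a two-finger parallel gripper is mounted at the origin on the work surface. World frame = base frame: x ahead of the robot, y to its left, z up, the work surface at z = 0. Lengths are in m, angles in rad, forces in N, time in s.
With the tool pointing down it reaches from about 0.375 to 0.975 m from the base axis. Payload 3.8 kg.
Tool frame: the origin (TCP) lies at the very end of the fingers, on their centre line; the grasp point (between the pads) lies 19 mm behind it; z points along the fingers, y is the line along which they close (so a half turn about z gives the same grasp; the last joint's range is limited). The gripper opens to 85 mm and grips with 20 to 120 N. Pads are 22 mm wide; open, the fingers measure 114 mm over their backs; the gripper's body (76 mm by 85 mm) begins 54 mm behind the grasp point. The pads swing forward as they close: fully open they stand 13 mm farther back than shut.
Start: joints at [1.069, 0.264, 1.604, -0, 1.274, -0.037], TCP at [0.303, 0.603, 0.231] pointing down, gripper open.
Joint ranges: [-2.63, 2.63], [-0.94, 2.18], [0.31, 2.57], [-1.31, 4.45], [0, 2.66], [-2.55, 2.55]. Speed limits (rad/s): [2.57, 2.57, 3.14, 3.14, 3.14, 3.14].

### API

Orientations are given as a rotation vector (axis times angle).
In Python, from workcell import bot gives the robot as it stands. The module is installed in compiled form; this text tells all that it offers.
- The arm moves only by the tool drive_effector, called after "Request:" as a command line: name --argument value ..., lists and objects as JSON in quotes. Schema: {"type":"object","properties":{"motion":{"type":"array","items":{"type":"number"},"minItems":4,"maxItems":20},"finger_gap":{"type":"number"},"squeeze":{"type":"number"},"only":{"type":"string"},"quiet":{"type":"boolean"},"lines":{"type":"string"}},"required":["motion"],"additionalProperties":false}. motion is one flat list of numbers that holds 1 to 5 rows one after another, with no inner brackets; each row has 4 numbers: dx, dy, dz in shares of the most that a row can go, 1 being 62.5 mm, then a turn about the tool's z in shares of 2 pi rad (1.0 is 2 pi rad); each row shifts and turns the commanded pose from where the row before left it, along the tool's axes as they then stand; what a row does not reach is not made up. A row lasts 1/8 s, in which the tool goes at most 0.0625 m and 0.188 rad, less where a joint would pass 70% of its speed; a pose out of reach is approached as far as the arm can. finger_gap is the opening from 0.0 (shut) to 1.0 (fully open), set as the call begins (left out keeps the last). The fingers move at their own pace and stop on an object; squeeze is the grip in N (left out, the last holds). Time passes only in rows, so rows that do not move let the fingers close. The tool returns the time, the measured TCP pose, the force, the opening and the grip force at its end. only (a regular expression) keeps the lines of the reply that match it, lines (a string "A,B") keeps lines A to B, and quiet returns only ok. A shift or turn number past 1, either way, is cut back to 1. Input that does not fit is refused with a message, and nothing moves.
- bot.read_state(): the state, without advancing time (a new reading comes with each control period).
- bot.read_camera(name): name is "scene" or "top"; returns the picture (480x640x3 uint8, red, green, blue); there is no depth.
- bot.camera_info(name): a dict with "intrinsics" (3x3 intrinsics, pixels), "extrinsics" (4x4, takes a point from camera to world coordinates). Camera axes: x right, y down, z forward; pixel columns grow to the right and rows downward; lengths in m; the calibration is good to about 2 mm. A picture is of the moment at which its call begins. camera_info takes no time and is no camera call.
- bot.finish_job(): hands the job in; it is judged then, once.
Trained networks look in the newest picture that a camera, given by its name, has taken for a name from the list of things; names that differ only in an ending like _2 or _b are one class to them, and where a whole thing is asked for, a point or a joint stands for the part that bears it (a point fixed in the world has none). Each returns a list of dicts, best first, with "conf" (0 to 1); they miss things now and then, are a little off and sometimes report something else, mostly with a low value. They report only what shows in the picture. A call takes as long as a camera call.
- bot.search_frame(camera, thing): "box" ([left, top, right, bottom] in pixels, round what is visible of it).
- bot.regions_of(camera, thing): "pixels" (480x640 bool, what is visible of it) and "box" ([left, top, right, bottom] in pixels, round what is visible of it).
- bot.spot_point(camera, thing): "pixel" ([row, column] in pixels: a listed point, or the origin of a listed thing).
The state is a dict: "time": time; "q": joint angles; "joint_vel": joint speeds; "joint_torque": joint torques, N m; "tool_pos": TCP position; "tcp_rot": TCP orientation; "wrist_force": force on the tool from outside, world axes, zero at the start; "torque": the same for the moment, N m; "width": opening from 0.0 (shut) to 1.0 (fully open); "grip_force": force on a finger pad.
Only numpy, scipy, OpenCV 4.12 (cv2) and the standard library are available. Lean on these libraries where they do the work, as an engineer would, in place of code of your own. Each camera call takes 0.05 s, during which the arm holds its last target. There are 200 camera calls.

### The job

Seal the green tea caddy for the evening: pick up the nested pair of lids from the cork trivet by the inner lid's brass knob, so that both come together, lower the pair gently onto the open green caddy until the inner lid is fully seated, and let go. Then take the outer green lid alone by its black collar and lift it straight up off the knob, leaving the inner lid seated, and finish while still holding the outer lid level over the caddy, wholly above the top of the knob. Do not drop either lid or shift the caddy, and leave the blue caddy, milk jug, sugar bowl and spoon where they are.

Things in the scene. Friction and masses are not known exactly. Their poses are not given: they have to be found in the camera images.
- green_caddy: open round tin, painted dark green, 100 mm outside diameter, 92 mm bore, 90 mm high, upright, loose, about 0.8 kg; origin at the centre of its underside, z up. The inner lid belongs in its mouth.
- green_rim (a point): centre of the green caddy's mouth, level with its rim, 90 mm above the caddy's origin
- inner_lid: brass inner lid, 0.16 kg. From its origin (centre of its underside) up its z: plug 86 mm diameter, 0 to 12 mm (lowest 4 mm bevelled to 78); flange 100 mm diameter, 12 to 16 mm; round knob 20 mm diameter, 16 to 72 mm. At the start the plug stands on the trivet. Seated, the flange lies on the caddy rim and the origin is 78 mm above the caddy origin; the plug has 3 mm play all round.
- knob_top (a point): centre of the flat top of the brass knob, 72 mm above the inner lid's origin. With the lids nested, the top 25 mm of the knob stand out above the black collar: lifting the knob carries both lids, as the outer lid just lies on the inner lid's flange.
- outer_lid: green outer lid, 0.18 kg. From its origin (centre of its skirt's lower edge) up its z: skirt 116 mm outside, 108 mm inside diameter, 0 to 14 mm; plate 14 to 19 mm; black round collar 40 mm diameter, 19 to 45 mm, with a 25 mm bore that the knob passes freely. Nested, its origin is 2 mm above the inner lid's. It lifts off without a catch; its lower edge clears the knob top after 70 mm.
- collar_top (a point): centre of the top face of the black collar, 45 mm above the outer lid's origin
- trivet: round cork trivet, 132 mm diameter, 15 mm thick, fixed; origin at the centre of its underside. The lid pair stands on it at the start.
- blue_caddy: bystander: open tin of the same sizes as the green caddy, painted dark blue; origin at the centre of its underside
- milk_jug: bystander: white ceramic mug-shaped milk jug, 70 mm diameter, 85 mm high, handle at its +y side; origin at the centre of its underside
- sugar_bowl: bystander: blue ceramic bowl, 84 mm diameter, 50 mm high; origin at the centre of its underside
- spoon: bystander: steel spoon with a wooden handle, 140 mm long, lying on the marble along its x axis; origin near its middle

How it is judged:
By the outcome, as a careful person would: the job done as asked, in the order asked, and still so for the second after the job is handed in, while the arm keeps its last pose, push and grip.
It also fails if it takes over 51 s, if anything falls off the work surface, if the arm or the gripper's body presses on something with over 40 N, if the wrist force passes 120 N, or if a joint passes its speed limit or range.

## Working session

There is one attempt and no reset: what is moved stays moved. The work goes in short steps, Python scripts to look and compute and a tool call to move; the robot and the scene stay as the last step left them, time stands still between calls to the robot, and variables do not carry over. Pictures are saved under pics/ and viewed, at most 10 in all, crops included, and the job is handed in when it is done.

```bash
mkdir -p pics
```

Create h.py:
```python
import numpy as np, cv2
from workcell import bot
from scipy.spatial.transform import Rotation as R
def ray(cam,px):
    i=bot.camera_info(cam);K=np.array(i["intrinsics"]);T=np.array(i["extrinsics"])
    d=T[:3,:3]@np.linalg.solve(K,[px[1],px[0],1.]);return T[:3,3],d
def at_z(cam,px,z):
    o,d=ray(cam,px);return o+d*(z-o[2])/d[2]
def tri(p):
    A=np.zeros((3,3));b=np.zeros(3)
    for cam,px in p:
        o,d=ray(cam,px);d=d/np.linalg.norm(d);M=np.eye(3)-np.outer(d,d);A+=M;b+=M@o
    return np.linalg.solve(A,b)
def proj(cam,P):
    i=bot.camera_info(cam);T=np.linalg.inv(np.array(i["extrinsics"]));c=T[:3,:3]@P+T[:3,3];u=np.array(i["intrinsics"])@c;return u[1]/u[2],u[0]/u[2]
def snap(cam,f):
    im=bot.read_camera(cam);cv2.imwrite("pics/"+f,im[:,:,::-1]);return im
```

Run:
```python
from h import *
np.set_printoptions(precision=4,suppress=True)
s=bot.read_state();print(s["time"],s["tool_pos"],s["tcp_rot"],s["width"]);print(R.from_rotvec(s["tcp_rot"]).as_matrix())
Z={"knob_top":.087,"collar_top":.062,"green_rim":.09,"green_caddy":0,"blue_caddy":0,"milk_jug":0,"sugar_bowl":0,"spoon":0,"trivet":0}
for c in("top","scene"): snap(c,c+"0.png")
for n,z in Z.items():
    ps=[]
    for c in("top","scene"):
        r=bot.spot_point(c,n)
        for q in r[:2]: print(n,c,np.round(q["conf"],2),np.round(q["pixel"],1),at_z(c,q["pixel"],z))
        if r: ps.append((c,r[0]["pixel"]))
    if len(ps)==2: print("   tri",tri(ps))
print(bot.read_state()["time"])
```

```text
0.0 [0.3022 0.6028 0.2299] [-0.7234 -3.0565  0.0034] 1.0001576806146524
[[-0.8939  0.4482 -0.0011]
 [ 0.4482  0.8939 -0.0019]
 [ 0.0001 -0.0022 -1.    ]]
knob_top top 0.57 [313.1 409.4] [ 0.4641 -0.1876  0.087 ]
knob_top scene 0.49 [222.8 206.5] [ 0.464  -0.1861  0.087 ]
   tri [ 0.4643 -0.1868  0.0875]
collar_top top 0.83 [313.3 409.9] [ 0.4631 -0.1931  0.062 ]
collar_top top 0.66 [313.2 404.7] [ 0.4632 -0.1827  0.062 ]
collar_top scene 0.76 [232.3 207.1] [ 0.4602 -0.1876  0.062 ]
   tri [ 0.4637 -0.19    0.066 ]
green_rim top 0.68 [301.7 169.8] [0.48   0.2821 0.09  ]
green_rim top 0.3 [280.2 271.1] [0.5245 0.0837 0.09  ]
green_rim scene 0.74 [177.2 456.9] [0.4747 0.2821 0.09  ]
   tri [0.4797 0.2797 0.0944]
green_caddy top 0.59 [302.7 180.3] [0.4774 0.2895 0.    ]
green_caddy scene 0.63 [216.3 453.8] [0.4846 0.287  0.    ]
   tri [ 0.4774  0.2919 -0.0073]
blue_caddy top 0.58 [279.4 273.7] [0.53   0.0888 0.    ]
blue_caddy scene 0.56 [250.1 364.9] [0.5232 0.0861 0.    ]
   tri [0.5291 0.086  0.0059]
milk_jug top 0.85 [209.2 334.2] [ 0.6861 -0.0409  0.    ]
milk_jug scene 0.61 [337.4 327. ] [ 0.6924 -0.0413  0.    ]
   tri [ 0.6876 -0.0404 -0.0066]
sugar_bowl top 0.73 [210.4 212.1] [0.6808 0.2296 0.    ]
sugar_bowl scene 0.61 [295.8 475.3] [0.6826 0.2278 0.    ]
   tri [ 0.681   0.2297 -0.0023]
spoon scene 0.83 [366.  215.1] [ 0.694  -0.2208  0.    ]
trivet top 0.3 [209.7 212.7] [0.6824 0.2283 0.    ]
trivet scene 0.57 [231.2 207.7] [ 0.388  -0.1829  0.    ]
   tri [ 0.6443 -0.0255  0.2894]
1.0
```

View pics/top0.png

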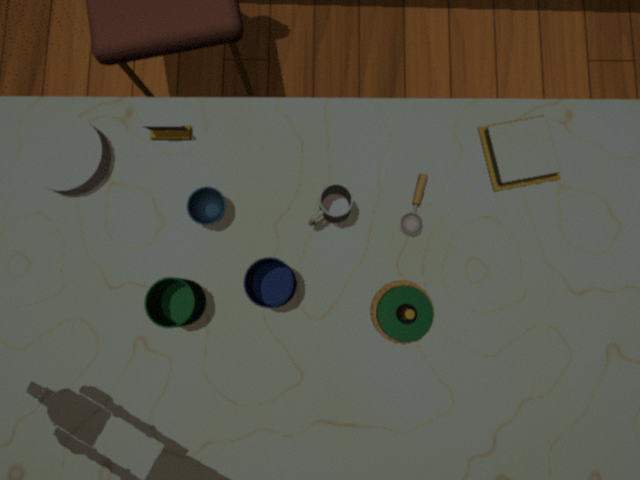

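View pics/scene0.png

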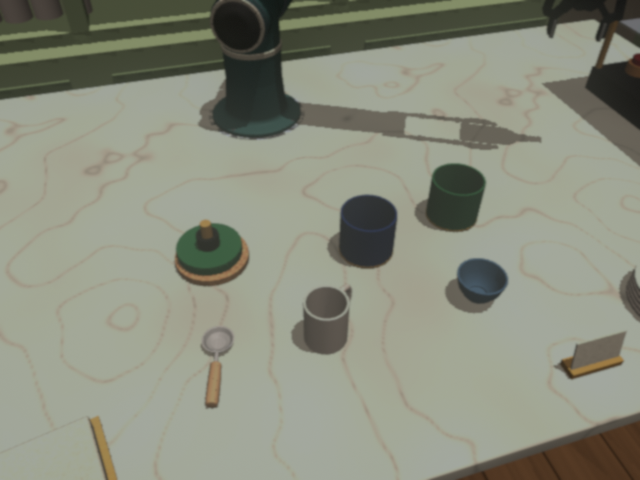

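The top view shows the lid pair at about col 403, row 312, the green caddy at about (176, 302), and the blue caddy between them at (270, 282). The scene view agrees, and nothing stands close to the lids or the green caddy. Next I'll refine the positions with silhouette fits.

Add to h.py:
```python
from scipy.optimize import minimize
def sil(cam,xy,parts):
    "silhouette of coaxial cylinders (r,z0,z1) at xy, 4x oversampled box"
    a=np.linspace(0,2*np.pi,60);m=np.zeros((480*4,640*4),np.uint8)
    for r,z0,z1 in parts:
        p=[proj(cam,np.array([xy[0]+r*np.cos(t),xy[1]+r*np.sin(t),z]))[::-1] for z in(z0,z1) for t in a]
        h=cv2.convexHull(np.float32(p)*4+2);cv2.fillConvexPoly(m,np.round(h).astype(np.int32),1)
    return cv2.resize(m.astype(np.float32),(640,480),interpolation=cv2.INTER_AREA)
def fit(cam,mask,xy,parts):
    M=mask.astype(np.float32)
    f=lambda p:np.abs(sil(cam,p,parts)-M).sum()/M.sum()
    r=minimize(f,xy,method="Nelder-Mead",options=dict(initial_simplex=np.array(xy)+np.array([[0,0],[.006,0],[0,.006]]),xatol=2e-4,fatol=1e-4))
    return r.x,r.fun
```

Run:
```python
from h import *
np.set_printoptions(precision=4,suppress=True)
J={"green_caddy":((.478,.284),[(.05,0,.09)]),"outer_lid":((.464,-.187),[(.058,.017,.036),(.02,.036,.062)])}
for c in("top","scene"):
    bot.read_camera(c)
    for n,(xy,p) in J.items():
        for q in bot.regions_of(c,n)[:1]:
            print(n,c,round(q["conf"],2),q["pixels"].sum(),*fit(c,q["pixels"],xy,p))
    for n in("knob_top","green_rim"):
        q=bot.spot_point(c,n)[0];print(n,c,q["conf"],at_z(c,q["pixel"],.087 if n[0]=="k" else .09))
print(bot.read_state()["time"])
```

```text
Traceback (most recent call last):
  File "h.py", line 29, in fit
    r=minimize(f,xy,method="Nelder-Mead",options=dict(initial_simplex=np.array(xy)+np.array([[0,0],[.006,0],[0,.006]]),xatol=2e-4,fatol=1e-4))
  File "h.py", line 28, in <lambda>
    f=lambda p:np.abs(sil(cam,p,parts)-M).sum()/M.sum()
                      ~~~^^^^^^^^^^^^^
  File "h.py", line 23, in sil
    p=[proj(cam,np.array([xy[0]+r*np.cos(t),xy[1]+r*np.sin(t),z]))[::-1] for z in(z0,z1) for t in a]
       ~~~~^^^^^^^^^^^^^^^^^^^^^^^^^^^^^^^^^^^^^^^^^^^^^^^^^^^^^^^
  File "h.py", line 15, in proj
    i=bot.camera_info(cam);T=np.linalg.inv(np.array(i["extrinsics"]));c=T[:3,:3]@P+T[:3,3];u=np.array(i["intrinsics"])@c;return u[1]/u[2],u[0]/u[2]
ValueError: time passes only in moves, steps and waits
```

```bash
sed -i 's/bot\.camera_info(cam)/INF[cam]/; s/^def ray/INF={c:bot.camera_info(c) for c in("top","scene")}\ndef ray/' h.py
```

Create m.py:
```python
from h import *
np.set_printoptions(precision=4,suppress=True)
J={"green_caddy":((.478,.284),[(.05,0,.09)]),"outer_lid":((.464,-.187),[(.058,.017,.036),(.02,.036,.062)])}
for c in("top","scene"):
    bot.read_camera(c)
    for n,(xy,p) in J.items():
        for q in bot.regions_of(c,n)[:1]:
            print(n,c,round(q["conf"],2),q["pixels"].sum(),*fit(c,q["pixels"],xy,p))
    for n in("knob_top","green_rim"):
        for q in bot.spot_point(c,n)[:1]: print(n,c,q["conf"],at_z(c,q["pixel"],.087 if n[0]=="k" else .09))
print(bot.read_state()["time"])
```

```bash
python3 m.py
```

```text
green_caddy top 0.67 2504 [0.4788 0.2838] 0.035593051463365555
outer_lid top 0.62 2506 [ 0.4617 -0.1866] 0.06414604932069778
knob_top top 0.56 [ 0.4607 -0.1876  0.087 ]
green_rim top 0.67 [0.4799 0.2856 0.09  ]
green_caddy scene 0.97 3323 [0.4779 0.2821] 0.020632712170481682
outer_lid scene 0.67 2612 [ 0.4614 -0.1897] 0.09532924741506577
knob_top scene 0.53 [ 0.4577 -0.1835  0.087 ]
green_rim scene 0.59 [0.4786 0.2844 0.09  ]
1.65
```

The rows are not in the units I measure in: shifts go in shares of 62.5 mm and turns go in shares of 2 pi rad. I convert before sending: -0.042 m is -0.672, -0.033 m is -0.528.

Request:
drive_effector --motion '[-0.528, -0.672, 0.032, 0, -0.528, -0.672, 0.032, 0, -0.528, -0.672, 0.032, 0, -0.528, -0.672, 0.032, 0, -0.528, -0.672, 0.032, 0]' --finger_gap 1.0 --squeeze 30

```text
time: 2.28
tool_pos: [0.3561, 0.3401, 0.2214]
tcp_rot: [0.723, 3.057, 0.001]
wrist_force: [0.9, 0.6, 0.6]
width: 0.999
grip_force: 0.0
```

Request:
drive_effector --motion '[-0.528, -0.672, 0.032, 0, -0.528, -0.672, 0.032, 0, -0.528, -0.672, 0.032, 0, -0.528, -0.672, 0.032, 0, -0.528, -0.672, 0.032, 0]'

```text
time: 2.9
tool_pos: [0.4095, 0.0784, 0.2117]
tcp_rot: [0.723, 3.056, 0.001]
wrist_force: [0.3, 0.2, -0.0]
width: 1.0
grip_force: 0.0
```

Request:
drive_effector --motion '[-0.528, -0.672, 0.032, 0, -0.528, -0.672, 0.032, 0, -0.528, -0.672, 0.032, 0, -0.528, -0.672, 0.032, 0, -0.16, -0.16, 0, 0]'

```text
time: 3.52
tool_pos: [0.4567, -0.1454, 0.2034]
tcp_rot: [0.729, 3.055, -0.001]
wrist_force: [0.3, 1.1, 0.3]
width: 0.996
grip_force: 0.0
```

Create d.py:
```python
import sys;from h import *
np.set_printoptions(precision=4,suppress=True)
s=bot.read_state();m=R.from_rotvec(s["tcp_rot"]).as_matrix();t=np.array(eval(sys.argv[1]))
print(s["time"],"pos",s["tool_pos"],"F",np.array(s["wrist_force"]),"q",np.array(s["q"]),"w",s["width"],s["grip_force"]);print("go",m.T@(t-s["tool_pos"]));print(m)
```

```bash
python3 d.py "[.4615,-.187,.067]"
```

```text
3.525 pos [ 0.4567 -0.1454  0.2034] F [0.288  1.1124 0.3223] q [-0.36   -0.0922  2.0415 -0.0005  1.1919 -1.4621] w 0.9956472738684676 0.0
go [-0.023  -0.0348  0.1364]
[[-0.8922  0.4516  0.0002]
 [ 0.4516  0.8922 -0.0006]
 [-0.0005 -0.0004 -1.    ]]
```

Scaled: 0.025 m is 0.4, 0.02 m is 0.32.

Request:
drive_effector --motion '[-0.192, -0.288, 0.32, 0, -0.176, -0.272, 0.4, 0, 0, 0, 0.32, 0, 0, 0, 0.24, 0, 0, 0, 0, 0]' --finger_gap 0.7 --squeeze 30

```text
time: 4.15
tool_pos: [0.4603, -0.1832, 0.122]
tcp_rot: [-0.722, -3.055, -0.001]
wrist_force: [0.4, -0.9, -0.8]
width: 0.699
grip_force: 0.0
```

```bash
python3 d.py "[.4615,-.187,.067]"
```

Run:
```python
from h import *
a=snap("top","t1.png")[250:370,330:490];b=snap("scene","s1.png")[150:290,130:290]
cv2.imwrite("pics/c1.png",np.hstack([cv2.resize(a,(400,300),interpolation=2),cv2.resize(b,(400,300),interpolation=2)])[:,:,::-1])
p=np.array(bot.read_state()["tool_pos"]);print(proj("top",p),proj("scene",p))
```

```text
4.15 pos [ 0.4603 -0.1832  0.122 ] F [ 0.4163 -0.87   -0.7738] q [-0.4292  0.0232  2.0909  0.0002  1.0304 -1.536 ] w 0.6988627804919945 0.0
go [-0.0029 -0.0029  0.055 ]
[[-0.8942  0.4476 -0.0026]
 [ 0.4476  0.8942  0.0014]
 [ 0.0029  0.0001 -1.    ]]
(np.float64(314.9327663002282), np.float64(411.02502800254)) (np.float64(205.23641565920528), np.float64(204.6951669931358))
```

View pics/c1.png

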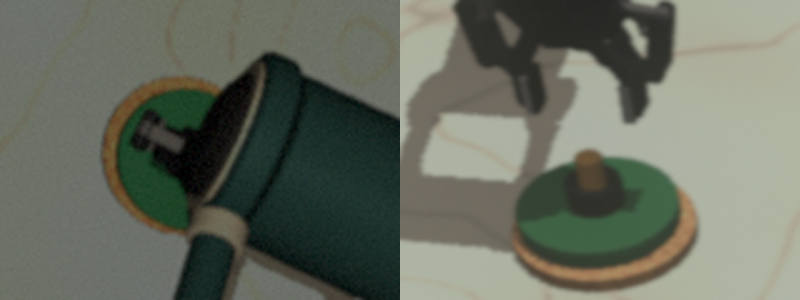

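The crop shows the fingertips straddling the knob, with the knob at crop x≈588 and the finger midpoint at about 580, so I'm going down.

Scaled: 0.02 m is 0.32, 0.012 m is 0.192.

Request:
drive_effector --motion '[-0.048, -0.048, 0.32, 0, 0, 0, 0.32, 0, 0, 0, 0.192, 0, 0, 0, 0.048, 0, 0, 0, 0, 0]'

```text
time: 4.88
tool_pos: [0.4631, -0.1885, 0.0688]
tcp_rot: [0.723, 3.057, -0.0]
wrist_force: [-0.3, -0.1, 0.4]
width: 0.699
grip_force: 0.0
```

Request:
drive_effector --motion '[0, 0, 0, 0, 0, 0, 0, 0, 0, 0, 0, 0, 0, 0, 0, 0, 0, 0, 0, 0]' --finger_gap 0.0 --squeeze 40

```text
time: 5.5
tool_pos: [0.4632, -0.1884, 0.0688]
tcp_rot: [0.723, 3.056, 0.0]
wrist_force: [1.3, 2.2, 4.2]
width: 0.216
grip_force: 39.3
```

```bash
python3 d.py "[.4615,-.187,.067]"
```

```text
5.5 pos [ 0.4632 -0.1884  0.0688] F [1.333  2.2169 4.1836] q [-0.4364  0.0978  2.1254  0.0003  0.9174 -1.5425] w 0.21588912246183076 39.261910915374756
go [0.0022 0.0005 0.0018]
[[-0.8939  0.4483  0.0011]
 [ 0.4483  0.8939 -0.0002]
 [-0.001   0.0003 -1.    ]]
```

Scaled: -0.03 m is -0.48, -0.02 m is -0.32.

Request:
drive_effector --motion '[0, 0, -0.16, 0, 0, 0, -0.32, 0, 0, 0, -0.48, 0, 0, 0, -0.48, 0, 0, 0, -0.32, 0]' --squeeze 60

```text
time: 6.12
tool_pos: [0.4623, -0.1885, 0.1793]
tcp_rot: [-0.724, -3.057, 0.001]
wrist_force: [0.2, -0.7, -3.4]
width: 0.203
grip_force: 58.9
```

Request:
drive_effector --motion '[0, 0, -0.24, 0, 0, 0, -0.08, 0, 0, 0, 0, 0, 0, 0, 0, 0]'

```text
time: 6.62
tool_pos: [0.4619, -0.188, 0.1971]
tcp_rot: [-0.723, -3.055, -0.001]
wrist_force: [-0.2, 0.4, -3.6]
width: 0.206
grip_force: 58.9
```

```bash
python3 d.py "[.4785,.283,.2]"
```

Run:
```python
from h import *
b=snap("scene","s2.png")[90:270,100:340]
cv2.imwrite("pics/c2.png",cv2.resize(b,(720,540),interpolation=2)[:,:,::-1])
```

```text
6.625 pos [ 0.4619 -0.188   0.1971] F [-0.1939  0.385  -3.6011] q [-0.4365 -0.0459  2.0104 -0.0001  1.1793 -1.5425] w 0.20579842335160384 58.91331374645233
go [ 0.1963  0.4285 -0.0025]
[[-0.8939  0.4482 -0.002 ]
 [ 0.4482  0.8939  0.0009]
 [ 0.0022 -0.0001 -1.    ]]
```

View pics/c2.png

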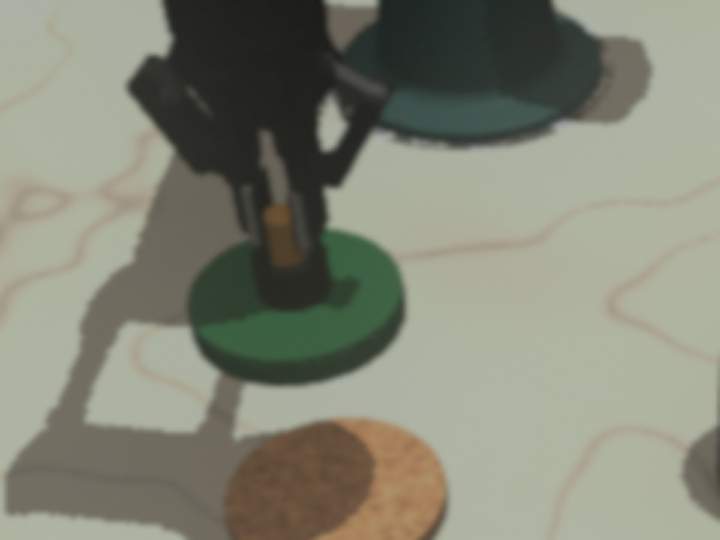

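The lifted view shows both lids hanging from the knob at crop (290, 300), clear of the trivet. The wrist reads −3.5 N, which matches 0.34 kg. Next I carry them over.

Scaled: 0.042 m is 0.672, 0.029 m is 0.464.

Request:
drive_effector --motion '[0.128, 0.272, 0, 0, 0.208, 0.464, 0, 0, 0.304, 0.672, 0, 0, 0.304, 0.672, 0, 0, 0.304, 0.672, 0, 0]'

```text
time: 7.3
tool_pos: [0.4694, 0.0027, 0.198]
tcp_rot: [-0.723, -3.057, -0.001]
wrist_force: [0.3, 0.3, -3.1]
width: 0.209
grip_force: 59.1
```

Request:
drive_effector --motion '[0.304, 0.672, 0, 0, 0.304, 0.672, 0, 0, 0.304, 0.672, 0, 0, 0.304, 0.672, 0, 0, 0.304, 0.672, 0, 0]'

```text
time: 7.92
tool_pos: [0.4781, 0.2329, 0.1979]
tcp_rot: [-0.722, -3.057, 0.0]
wrist_force: [1.0, -0.3, -2.8]
width: 0.202
grip_force: 59.0
```

Request:
drive_effector --motion '[0.208, 0.464, 0, 0, 0.16, 0.272, 0, 0, 0, 0, 0, 0, 0, 0, 0, 0, 0, 0, 0, 0]'

```text
time: 8.55
tool_pos: [0.4792, 0.281, 0.1982]
tcp_rot: [-0.725, -3.057, 0.001]
wrist_force: [-0.4, 0.2, -3.1]
width: 0.208
grip_force: 59.0
```

```bash
python3 d.py "[.4785,.283,.2]"
```

Run:
```python
from h import *
p=np.array(bot.read_state()["tool_pos"]);np.set_printoptions(precision=4,suppress=True)
a=snap("top","t3.png")[220:340,100:260]
b=snap("scene","s3.png")[80:240,370:540]
cv2.imwrite("pics/c3.png",np.hstack([cv2.resize(a,(400,300),interpolation=2),cv2.resize(b,(400,376),interpolation=2)[:300]])[:,:,::-1])
zb=p[2]-.0688+.015
for c in("scene","top"):
    for n,parts in(("outer_lid",[(.058,zb+.002,zb+.021),(.02,zb+.021,zb+.047)]),("green_caddy",[(.05,0,.09)])):
        for q in bot.regions_of(c,n)[:1]: print(c,n,q["conf"],*fit(c,q["pixels"],(p[0],p[1]),parts))
```

```text
8.55 pos [0.4792 0.281  0.1982] F [-0.3859  0.1526 -3.0991] q [ 0.4857  0.0628  1.8986 -0.0003  1.1806 -0.6189] w 0.20758668811130487 58.99396777153015
go [ 0.0016  0.0014 -0.0018]
[[-0.8933  0.4494 -0.0002]
 [ 0.4494  0.8933 -0.0005]
 [-0.     -0.0005 -1.    ]]
scene outer_lid 0.73 [0.4766 0.2797] 0.08168765902519226
scene green_caddy 0.72 [0.4775 0.2823] 0.12763312458992004
top outer_lid 0.7 [0.4785 0.2822] 0.6332724690437317
```

View pics/c3.png

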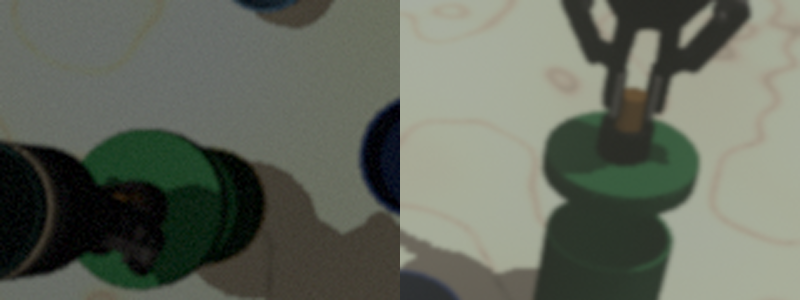

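The lid pair is level over the caddy; lid and caddy are about 2 mm apart in the scene fit. I'll apply a +2 mm correction and go down to just above the rim.

Scaled: 0.016 m is 0.256, 0.0015 m is 0.024.

Request:
drive_effector --motion '[0.024, 0.024, 0.192, 0, 0, 0, 0.256, 0, 0, 0, 0.224, 0, 0, 0, 0.112, 0, 0, 0, 0, 0]'

```text
time: 9.48
tool_pos: [0.478, 0.2838, 0.1481]
tcp_rot: [-0.723, -3.056, 0.002]
wrist_force: [-0.3, 0.1, -2.8]
width: 0.203
grip_force: 58.9
```

Create k.py:
```python
from h import *
np.set_printoptions(precision=4,suppress=True)
p=np.array(bot.read_state()["tool_pos"]);zb=p[2]-.0688+.015;print(bot.read_state()["time"],p,zb)
for c in("scene","top"):
    bot.read_camera(c)
    for n,z in(("knob_top",zb+.072),("collar_top",zb+.047)):
        for q in bot.spot_point(c,n)[:1]: print(c,n,q["conf"],at_z(c,q["pixel"],z))
    for q in bot.regions_of(c,"outer_lid")[:1]: print(c,q["conf"],*fit(c,q["pixels"],p[:2],[(.058,zb+.002,zb+.021),(.02,zb+.021,zb+.047)]))
```

```bash
python3 k.py
```

```text
9.475 [0.478  0.2838 0.1481] 0.09426718653493328
scene knob_top 0.74 [0.4798 0.2851 0.1663]
scene collar_top 0.76 [0.4701 0.2867 0.1413]
scene 0.74 [0.4753 0.2817] 0.08933790773153305
top knob_top 0.49 [0.4767 0.2816 0.1663]
top collar_top 0.69 [0.4794 0.2858 0.1413]
top 0.68 [0.477  0.2852] 0.5479030609130859
```

Scaled: 0.003 m is 0.048, 0.002 m is 0.032.

Request:
drive_effector --motion '[-0.016, 0, 0.048, 0, 0, 0, 0.032, 0, 0, 0, 0.032, 0, 0, 0, 0, 0]' --squeeze 30

```text
time: 10.38
tool_pos: [0.4793, 0.2835, 0.1419]
tcp_rot: [-0.723, -3.057, 0.001]
wrist_force: [-0.3, -0.4, -3.4]
width: 0.21
grip_force: 58.9
```

Request:
drive_effector --motion '[0, 0, 0.016, 0, 0, 0, 0.016, 0, 0, 0, 0.016, 0, 0, 0, 0, 0]'

```text
time: 10.88
tool_pos: [0.4794, 0.2836, 0.1392]
tcp_rot: [-0.723, -3.057, 0.0]
wrist_force: [0.4, -1.3, -3.6]
width: 0.207
grip_force: 58.9
```

Scaled: 0.0015 m is 0.024.

Request:
drive_effector --motion '[0, 0, 0.024, 0, 0, 0, 0.024, 0, 0, 0, 0.024, 0, 0, 0, 0, 0]'

```text
time: 11.38
tool_pos: [0.4794, 0.2836, 0.1346]
tcp_rot: [-0.724, -3.057, 0.0]
wrist_force: [-0.3, 0.2, -3.7]
width: 0.207
grip_force: 58.9
```

Request:
drive_effector --motion '[0, 0, 0.016, 0, 0, 0, 0.016, 0, 0, 0, 0, 0]'

```text
time: 11.75
tool_pos: [0.4794, 0.2836, 0.1327]
tcp_rot: [-0.723, -3.057, 0.0]
wrist_force: [-0.6, -0.4, -2.9]
width: 0.207
grip_force: 59.1
```

Scaled: 0.0006 m is 0.0096.

Request:
drive_effector --motion '[0, 0, 0.0096, 0, 0, 0, 0.0096, 0, 0, 0, 0, 0]'

```text
time: 12.12
tool_pos: [0.4797, 0.2838, 0.132]
tcp_rot: [0.723, 3.057, 0.001]
wrist_force: [-0.7, 0.8, -0.6]
width: 0.204
grip_force: 59.3
```

Request:
drive_effector --motion '[0, 0, 0.008, 0, 0, 0, 0, 0]'

```text
time: 12.38
tool_pos: [0.4798, 0.2839, 0.1318]
tcp_rot: [0.723, 3.057, 0.001]
wrist_force: [-1.6, 0.3, 2.9]
width: 0.206
grip_force: 59.8
```

Request:
drive_effector --motion '[0, 0, 0, 0, 0, 0, 0, 0, 0, 0, 0, 0, 0, 0, 0, 0]' --finger_gap 0.75 --squeeze 40

```text
time: 12.88
tool_pos: [0.4795, 0.2836, 0.131]
tcp_rot: [-0.724, -3.057, 0.0]
wrist_force: [0.1, 0.1, 0.2]
width: 0.751
grip_force: 0.0
```

```bash
python3 d.py "[.4794,.2837,.105]"
```

Run:
```python
from h import *
b=snap("scene","s4.png")[110:250,380:540]
cv2.imwrite("pics/c4.png",cv2.resize(b,(640,560),interpolation=2)[:,:,::-1])
```

```text
12.875 pos [0.4795 0.2836 0.131 ] F [0.1043 0.0922 0.2   ] q [ 0.4894  0.1273  1.9603 -0.0001  1.0541 -0.6165] w 0.7511114151192376 0.0
go [0.0002 0.0001 0.026 ]
[[-0.8939  0.4483 -0.0001]
 [ 0.4483  0.8939 -0.0001]
 [ 0.     -0.0001 -1.    ]]
```

View pics/c4.png

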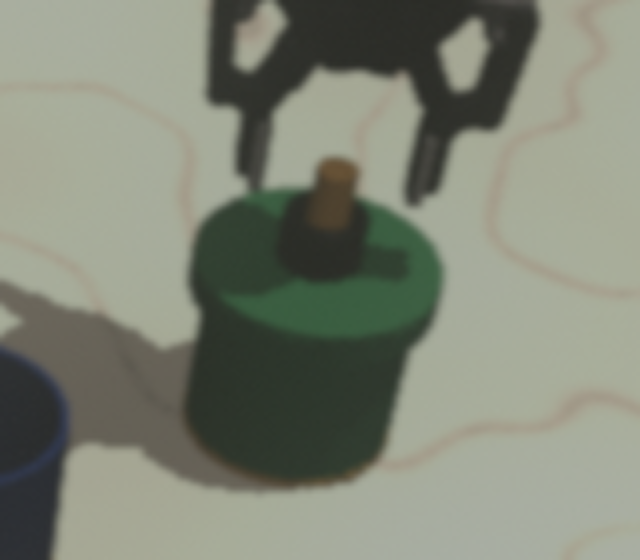

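The lid pair sits level and seated on the caddy. The knob is at crop (337, 190), and the open fingers are on either side of the collar. I descend onto the collar.

Scaled: 0.01 m is 0.16, 0.005 m is 0.08.

Request:
drive_effector --motion '[0, 0, 0.16, 0, 0, 0, 0.16, 0, 0, 0, 0.08, 0, 0, 0, 0, 0]'

```text
time: 13.42
tool_pos: [0.4789, 0.2833, 0.1051]
tcp_rot: [-0.723, -3.056, 0.002]
wrist_force: [-0.5, -0.3, -0.0]
width: 0.754
grip_force: 0.0
```

Request:
drive_effector --motion '[0, 0, 0, 0, 0, 0, 0, 0, 0, 0, 0, 0, 0, 0, 0, 0, 0, 0, 0, 0]' --finger_gap 0.0 --squeeze 40

```text
time: 14.05
tool_pos: [0.48, 0.2839, 0.1067]
tcp_rot: [0.723, 3.056, 0.001]
wrist_force: [0.5, 0.7, 3.7]
width: 0.445
grip_force: 41.2
```

```bash
python3 d.py "[.4794,.2837,.105]"
```

```text
14.05 pos [0.48   0.2839 0.1067] F [0.463  0.6966 3.744 ] q [ 0.4895  0.1542  1.9796 -0.0001  1.0066 -0.6165] w 0.4452915574124953 41.199779862890864
go [ 0.0005 -0.0005  0.0017]
[[-0.8939  0.4482  0.0011]
 [ 0.4482  0.8939  0.0005]
 [-0.0008  0.001  -1.    ]]
```

Scaled: -0.007 m is -0.112, -0.005 m is -0.08.

Request:
drive_effector --motion '[0, 0, -0.048, 0, 0, 0, -0.08, 0, 0, 0, -0.112, 0, 0, 0, 0, 0]'

```text
time: 14.55
tool_pos: [0.48, 0.2839, 0.1219]
tcp_rot: [0.723, 3.056, 0.001]
wrist_force: [-0.3, 0.8, -1.5]
width: 0.443
grip_force: 40.6
```

```bash
python3 d.py "[.4795,.2837,.2]"
```

```text
14.55 pos [0.48   0.2839 0.1219] F [-0.2736  0.8024 -1.4539] q [ 0.4895  0.1371  1.9677  0.      1.0354 -0.6165] w 0.4429983474471572 40.63787278736527
go [ 0.0003 -0.0003 -0.0781]
[[-0.8939  0.4482  0.0012]
 [ 0.4482  0.8939  0.0007]
 [-0.0008  0.0011 -1.    ]]
```

Only the outer lid is being lifted: −1.5 N against 1.8 N expected. I keep going up.

Request:
drive_effector --motion '[0, 0, -0.16, 0, 0, 0, -0.24, 0, 0, 0, -0.32, 0, 0, 0, -0.32, 0, 0, 0, -0.16, 0]'

```text
time: 15.18
tool_pos: [0.4805, 0.2842, 0.1986]
tcp_rot: [0.723, 3.055, 0.003]
wrist_force: [1.0, -0.2, -1.6]
width: 0.44
grip_force: 40.6
```

Request:
drive_effector --motion '[0, 0, -0.096, 0, 0, 0, -0.032, 0, 0, 0, 0, 0, 0, 0, 0, 0, 0, 0, 0, 0]'

```text
time: 15.8
tool_pos: [0.4792, 0.2835, 0.2035]
tcp_rot: [-0.723, -3.056, 0.001]
wrist_force: [-0.4, 0.0, -2.0]
width: 0.446
grip_force: 40.6
```

```bash
python3 d.py "[.4795,.2837,.2]"
```

Run:
```python
from h import *
b=snap("scene","s5.png")[70:250,360:560]
cv2.imwrite("pics/c5.png",cv2.resize(b,(660,594),interpolation=2)[:,:,::-1])
```

```text
15.8 pos [0.4792 0.2835 0.2035] F [-0.3798  0.0025 -2.0248] q [ 0.4894  0.0615  1.8899  0.      1.1912 -0.6166] w 0.4458221739661209 40.64969145159921
go [-0.0001  0.0003  0.0035]
[[-0.8939  0.4482 -0.0009]
 [ 0.4482  0.8939 -0.0005]
 [ 0.0006 -0.0008 -1.    ]]
```

View pics/c5.png

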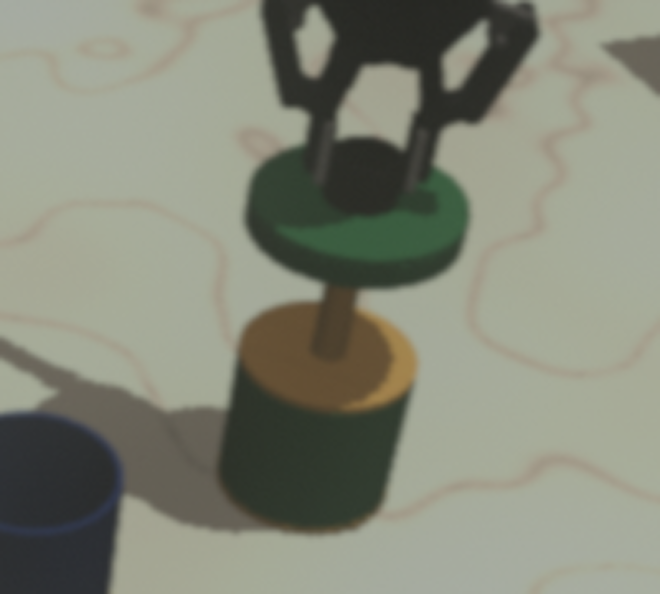

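The inner lid stays seated level on the caddy, with its flange flush at crop (328, 355). The outer lid is held level about 28 mm above the knob top, after a lift of about 98 mm.

```bash
python3 -c "
from workcell import bot
print(bot.finish_job())"
```

```text
the job is handed in; nothing more can be done
None
```

The job is handed in at about 16 s of the 51 s allowed: the inner lid is seated on the green caddy and the outer lid is held level about 28 mm above the knob top.

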